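# Gauge the bushes and fit the good one on the spindle

## Robot

A 6-joint arm with a two-finger parallel gripper is mounted at the origin on a cart in front of the work surface, level with it; the furniture and walls round the work are solid. World frame = base frame: x ahead of the robot, y to its left, z up, the work surface at z = 0. Lengths are in mm, angles in rad, forces in N, time in s.
With the tool pointing down it reaches from about 350 to 975 mm from the base axis. Payload 7.1 kg.
Tool frame: the origin (TCP) lies at the very end of the fingers, on their centre line; the grasp point (between the pads) lies 19 mm behind it; z points along the fingers, y is the line along which they close (so a half turn about z gives the same grasp; the last joint's range is limited). The gripper opens to 88 mm and grips with 3 to 60 N. Pads are 20 mm wide; open, the fingers measure 115 mm over their backs; the gripper's body (75 mm by 178 mm) begins 61 mm behind the grasp point.
Start: joints at [-1.12, 0.423, 1.63, -0, 1.089, -0.019], TCP at [282.956, -557.262, 222.675] pointing down, gripper open.
Joint ranges: [-3, 3], [-0.9, 2.11], [0.09, 2.58], [-1.31, 4.45], [0.11, 2.69], [-2.54, 2.54]. Speed limits (rad/s): [2.39, 2.39, 3.01, 3.14, 3.14, 3.14].

## Interface

Orientations are given as a rotation vector (axis times angle).
In Python, from workcell import sensors, imaging, close_job gives the robot as it stands. The module is installed in compiled form; this text tells all that it offers.
- The arm moves only by the tool servo_tool, never from a script. Its argument "steps" is a list of rows, each a list of 3 entries, a list of its own where there are three numbers: the shift along the world's x, y, z in m, then the turn, a rotation vector about the world's x, y, z in degrees, then the opening, from -1 (shut) to 1 (fully open). A call has exactly 8 rows; each row shifts and turns the commanded pose from where the row before left it; what a row does not reach is not made up. A row lasts 1/12 s, in which the tool goes at most 41.7 mm and 7.16 degrees, less where a joint would pass 70% of its speed; a pose out of reach is approached as far as the arm can. A call is refused whole if a number of a shift passes 0.0417 or a number of a turn 7.16, either way. A call with a gripper value outside its range is refused whole. The fingers move at their own pace and stop on an object; the grip force is fixed at half the most. Time passes only in rows, so rows that do not move let the fingers close, or fill a call up. It gives the time, the measured TCP pose, the force, the opening and the grip force at its end, in the units of the state.
- sensors.get_obs(): the state, without advancing time (a new reading comes with each control period).
- imaging.get_image(name): name is "scene" or "top" or "wrist"; returns a dict with "color" (420x560x3 uint8, blue, green, red), "range_z" (420x560 float32, mm along the optical axis (not along the pixel's ray), 0 where there is no reading), "vertical_fov" (degrees; the focal length in pixels is half the picture's height over the tangent of half this angle, whatever the lens; pixels are square), "cx", "cy" (the principal point, pixels), "k1" (the pictures are not rectified: a ray, as slopes to the right and down, at radius r is drawn at 1 + k1 r^2 times it, then the intrinsics apply), "rvec" (rotation vector, rad) and "tvec" (3), from world to camera coordinates, as OpenCV has them; the wrist camera has in their place "tool_from_camera" (4x4, takes a point from camera to tool coordinates, whose origin is the TCP and whose axes are the flange's). Camera axes: x right, y down, z forward; pixel columns grow to the right and rows downward; lengths in mm; the calibration is good to about 2 mm. A picture is of the moment at which its call begins: read the wrist's pose just before it.
- close_job(): hands the job in; it is judged then, once.
The state is a dict: "t": time; "qpos": joint angles; "qvel": joint speeds; "joint_torque": joint torques, N m; "ee_pos": TCP position; "orientation": TCP orientation; "ft_force": force on the tool from outside, world axes, zero at the start; "moment": the same for the moment, N m; "width": finger opening in mm; "grasp_force": force on a finger pad.
Only numpy, scipy, OpenCV 4.12 (cv2) and the standard library are available. Lean on these libraries where they do the work, as an engineer would, in place of code of your own. Each camera call takes 0.05 s, during which the arm holds its last target. There are 200 camera calls.

## Task

Only one of the three bushes in the wooden rack has a bore that is to size all the way down. Try the plug gauge in their bores, pressing only gently, until it goes fully home in one of them, then put the gauge back fully home in its stand and slip the bush that passed gently over the upright spindle, fully home on its base plate, the other two staying in their pockets. Let go of everything and leave the other things on the bench where they are.

Things in the scene. Friction and masses are not known exactly. Their poses are not given: they have to be found in the camera images.
- gauge: steel plug gauge, starts standing in the stand. Origin: centre of the pin's foot, z up its axis to the handle. Pin 16 mm diameter at z 0 to 34 mm, its foot chamfered 1 mm; round collar 26 mm diameter at z 34 to 38; hexagonal handle 14 mm across flats at z 38 to 94, flats facing its +x, -x and every 60 degrees from there; 12 mm end knob at z 94 to 98. 0.12 kg nominal.
- stand: fixed grey block 64 x 64 x 44 mm, origin at the centre of its underside. One upright hole in the middle of its top: 20 mm diameter, 36 mm deep, mouth chamfered 2 mm. The gauge is home in it when its collar rests on the top, the gauge's origin then 10 mm above the stand's.
- rack: fixed wooden board 70 x 220 x 14 mm (x, y, z), origin under its centre; round pockets 40 mm wide, 6 mm deep at y = -70, 0, +70 mm, each with a bush (1 to 2 mm play). In the one good bush the gauge sinks in until its collar rests on the bush (gauge origin 4 mm above the bush's); in the two faulty ones the bore narrows to 12 mm from 16 mm below the mouth, so it stops with about 18 mm of pin showing.
- bush_1: dark steel bush (plain sleeve) standing in one of the rack's pockets: 36 mm outside diameter (39 mm across contact corners), 38 mm tall, 0.2 kg nominal; origin at the centre of its underside, z up the bore. Bore 17.2 mm at the mouth, no chamfer. All three look the same and their places are mixed; which one is good is to be found with the gauge.
- bush_2: as bush_1, same size and look; good or faulty is to be found with the gauge.
- bush_3: as bush_1, same size and look; good or faulty is to be found with the gauge.
- spindle: fixed aluminium base plate 90 x 90 x 8 mm with an upright steel spindle in its middle: 14 mm diameter, rising 28 mm above the plate (top 36 mm above the origin), its last 8 mm tapering to 6 mm diameter. Origin at the centre of the plate's underside, z up the spindle. A good bush is home on it when it stands on the plate, the bush's origin 8 mm above the spindle's origin.
- cell_aa: loose AA battery lying on its side, 50 mm long, 15 mm thick, its length along its y axis, between the stand and the spindle plate; bystander. Origin at the centre of its underside, as for all bystanders.
- marker: loose marker pen, 135 mm long, 17 mm thick, lying; its length is its y axis; bystander.
- thread_tape: loose flat reel of thread tape, 52 mm diameter, 14 mm high, at the right end of the rack; bystander.
- bolt_a: loose hex bolt 58 mm long, lying behind the rack; bystander.
- tape_measure: loose tape measure 64 x 83 x 35 mm behind the rack; bystander.
Not all that is in view belongs to the job. What is shaped like the bush_2 but pink or purple is not meant.

How it is judged (in metres and radians):
On the way:
1. the gauge is fully home in a bush (collar within 3 mm of its top) (((z of gauge in the frame of bush_1 between 0 and 0.007 m and horizontal distance between gauge and bush_1 below 0.006 m and angle between the z axis of gauge and the z axis of bush_1, either way round below 0.15 rad) or (z of gauge in the frame of bush_2 between 0 and 0.007 m and horizontal distance between gauge and bush_2 below 0.006 m and angle between the z axis of gauge and the z axis of bush_2, either way round below 0.15 rad) or (z of gauge in the frame of bush_3 between 0 and 0.007 m and horizontal distance between gauge and bush_3 below 0.006 m and angle between the z axis of gauge and the z axis of bush_3, either way round below 0.15 rad))), for 0.2 s.
At the end, for the whole second after the job is handed in: One bush stands at rest over the spindle, within 3 mm of the base plate (only the one that the gauge passes can); the other two stand upright in their own pockets (within 12 mm of where they were); the gauge stands at rest in its stand, within 3 mm of full depth ((((horizontal distance between bush_1 and spindle below 0.006 m and height (world z) of bush_1 below 0.011 m and linear speed of bush_1 below 0.01 m/s) and distance of each of bush_2, bush_3 from where it was at the start of the episode below 0.012 m) or ((horizontal distance between bush_2 and spindle below 0.006 m and height (world z) of bush_2 below 0.011 m and linear speed of bush_2 below 0.01 m/s) and distance of each of bush_1, bush_3 from where it was at the start of the episode below 0.012 m) or ((horizontal distance between bush_3 and spindle below 0.006 m and height (world z) of bush_3 below 0.011 m and linear speed of bush_3 below 0.01 m/s) and distance of each of bush_1, bush_2 from where it was at the start of the episode below 0.012 m)) and angle between each of bush_1, bush_2, bush_3, gauge's own z axis and vertical below 0.1 rad and horizontal distance between gauge and stand below 0.006 m and height (world z) of gauge below 0.013 m and linear speed of gauge below 0.01 m/s); the robot touches nothing.
It fails at once if the gauge is forced: it presses on a bush with more than 30 N (contact force between gauge and bush_1 above 30 N or contact force between gauge and bush_2 above 30 N or contact force between gauge and bush_3 above 30 N).
It fails at once if a bush is forced on the spindle with more than 30 N (contact force between any of bush_1, bush_2, bush_3 and spindle above 30 N).
It fails at once if a bystander (battery, marker, thread tape, bolt or tape measure) is moved more than 30 mm (distance of any of cell_aa, marker, thread_tape, bolt_a, tape_measure from where it was at the start of the episode above 0.03 m).
It also fails if it takes over 72 s, if anything falls off the work surface, if the arm or the gripper's body presses on something with over 40 N, if the wrist force passes 120 N, or if a joint passes its speed limit or range.

## Working session

There is one attempt and no reset: what is moved stays moved. The work goes in short steps, Python scripts to look and compute and a tool call to move; the robot and the scene stay as the last step left them, time stands still between calls to the robot, and variables do not carry over. Pictures are saved under pics/ and viewed, at most 10 in all, crops included, and the job is handed in when it is done.

Besides the shell and the picture viewer there is one more tool, called after "Call:" as a command line: name --argument value ..., lists and objects as JSON in quotes. servo_tool: Moves the arm, as the interface text tells. Its arguments: {"type":"object","properties":{"steps":{"type":"array"}},"required":["steps"]}

```bash
mkdir -p pics; cat > h.py <<'E'
import numpy as np, cv2
from workcell import sensors, imaging
def grab(n):
    o=sensors.get_obs(); d=imaging.get_image(n)
    f=d["color"].shape[0]/2/np.tan(np.radians(d["vertical_fov"])/2)
    if "rvec" in d:
        R=cv2.Rodrigues(np.array(d["rvec"],float))[0]; t=np.array(d["tvec"],float).ravel()
        d["Rwc"]=R.T; d["c"]=-R.T@t
    else:
        T=np.array(d["tool_from_camera"]); R=cv2.Rodrigues(np.array(o["orientation"],float))[0]
        d["Rwc"]=R@T[:3,:3]; d["c"]=R@T[:3,3]+np.array(o["ee_pos"])
    d["f"]=f; return d
def rays(d,uv):
    uv=np.atleast_2d(np.array(uv,float)); s=(uv-[d["cx"],d["cy"]])/d["f"]; p=s.copy()
    for _ in range(20): p=s/(1+d["k1"]*(p**2).sum(1,keepdims=True))
    return np.c_[p,np.ones(len(p))]
def onplane(d,uv,z):
    r=rays(d,uv)@d["Rwc"].T; return d["c"]+r*((z-d["c"][2])/r[:,2])[:,None]
def cloud(d):
    h,w=d["range_z"].shape; v,u=np.mgrid[:h,:w]
    p=rays(d,np.c_[u.ravel(),v.ravel()])*d["range_z"].reshape(-1,1)
    return (p@d["Rwc"].T+d["c"]).reshape(h,w,3)
def proj(d,P):
    q=(np.atleast_2d(P)-d["c"])@d["Rwc"]; s=q[:,:2]/q[:,2:]
    s=s*(1+d["k1"]*(s**2).sum(1,keepdims=True)); return s*d["f"]+[d["cx"],d["cy"]]
E
python3 - <<'E'
from h import *
for n in("top","scene"):
    d=grab(n); cv2.imwrite(f"pics/{n}0.png",d["color"]); print(n,d["c"],d["Rwc"][:,2],d["f"],d["k1"])
o=sensors.get_obs();print(o)
E
```

```text
top [ 436.45178929  148.44809242 1016.2661552 ] [ 0.17701154  0.00704053 -0.98418359] 454.5248841617454 -0.01938364246104251
scene [213.31666171 745.15873911 480.14354318] [ 0.4582564  -0.71105361 -0.53329527] 389.26685211810036 -0.018385015235721083
{'t': 0.1, 'qpos': array([-1.12001285e+00,  4.23763145e-01,  1.63058879e+00, -1.14754994e-05,
        1.08859201e+00, -1.90017633e-02]), 'qvel': array([-0.00118977, -0.00221642, -0.00148858,  0.00111147,  0.00153725,
       -0.00072316]), 'joint_torque': array([-1.82757423e-03, -5.45613277e+01, -2.74324501e+01,  6.44002296e-02,
        1.88357866e-02, -1.96006999e-05]), 'ee_pos': array([ 282.74028297, -556.84094334,  221.98996255]), 'orientation': array([-3.05403890e+00, -7.30871178e-01,  4.70094739e-04]), 'ft_force': array([ 0.00440756,  0.38930369, -0.49328376]), 'moment': array([-0.0155196 ,  0.04956175,  0.01859137]), 'grasp_force': 0.0, 'width': 87.77456840609449}
```

View pics/top0.png

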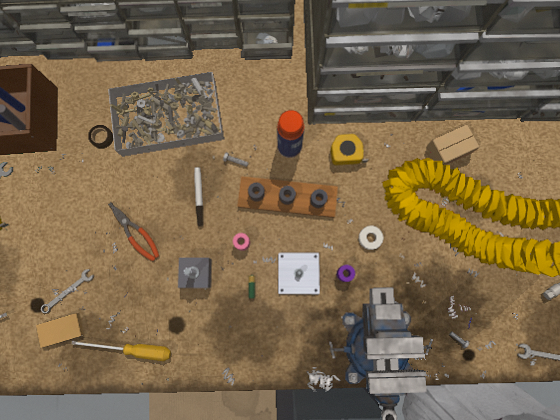

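View pics/scene0.png

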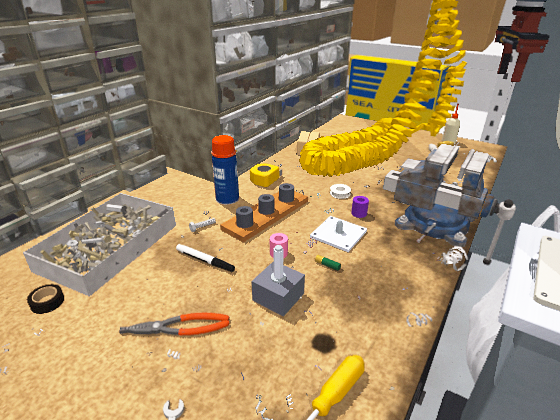

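Top view: the gauge stands in the grey stand at (195,273). The rack holds dark bushes at (257,191), (287,195) and (319,198), and the spindle plate is at (299,274). Possible mix-ups are the pink sleeve (241,241) and the purple one (346,274), both decoys. The other round things are the white reel (371,238) and the black ring (100,135). My choice is the three dark ones in the wooden rack. The scene view shows the same layout.

```bash
python3 - <<'E'
from h import *
d=grab("top"); P=cloud(d); s=grab("scene")
def reg(uv,r,z0,z1):
    u,v=uv; Q=P[v-r:v+r+1,u-r:u+r+1]; m=(Q[...,2]>z0)&(Q[...,2]<z1); return Q[m]
for n,uv,r,z0,z1 in [("b1",(257,191),14,38,55),("b2",(287,195),14,38,55),("b3",(319,198),14,38,55),("stand",(195,273),22,38,50),("gauge",(195,273),22,85,120),("gaugelow",(195,273),22,55,85),("plate",(299,274),28,4,14),("spin",(299,274),12,20,45),("can",(290,133),25,60,400),("rack",(288,197),55,9,20)]:
    q=reg(uv,r,z0,z1)
    if len(q)==0: print(n,"none");continue
    (c,rad)=cv2.minEnclosingCircle(q[:,:2].astype(np.float32))
    print(n,len(q),q.mean(0).round(1),"enc",np.round(c,1),round(rad,1),np.round(cv2.minAreaRect(q[:,:2].astype(np.float32))[0],1),np.round(cv2.minAreaRect(q[:,:2].astype(np.float32))[1:][0],1),round(cv2.minAreaRect(q[:,:2].astype(np.float32))[2],1),"zmax",q[:,2].max().round(1))
c=[cv2.resize(d["color"][v-20:v+21,u-28:u+29],None,fx=7,fy=7,interpolation=cv2.INTER_CUBIC) for u,v in((287,197),(195,273))]
cv2.imwrite("pics/crop.png",np.vstack(c))
E
```

```text
b1 176 [653.7 197.7  45.4] enc [654.4 198.3] 18.1 [653.8 198.1] [35.1 33.9] 85.4 zmax 49.6
b2 169 [645.  129.7  45.4] enc [645.  129.9] 17.9 [644.9 129.5] [32.8 34.2] 88.3 zmax 50.8
b3 172 [634.4  60.7  45.3] enc [635.3  60.4] 18.0 [635.1  60.7] [34.7 34.6] 14.1 zmax 50.3
stand 828 [479.5 334.2  44.2] enc [480.2 335.1] 44.2 [480.  335.2] [65.1 61.5] 88.5 zmax 49.5
gauge 55 [479.3 333.8 104.4] enc [479.3 335.1] 7.7 [479.5 334.9] [14.2 13.1] 69.1 zmax 111.1
gaugelow 19 [478.8 329.4  72.4] enc [479.3 331.3] 6.4 [479.  329.3] [ 4.1 12.7] 80.2 zmax 84.8
plate 1673 [473.3 109.5   7.9] enc [478.9 100.2] 76.4 [474.3 108.7] [124.6 118. ] 88.4 zmax 13.4
spin 34 [473.  109.8  31.7] enc [473.1 109.9] 6.7 [473. 110.] [12.1 12. ] 43.7 zmax 38.8
can 937 [760.7 118.7 131.9] enc [784.1 101.7] 53.1 [777.8  99. ] [ 52.8 103.5] 29.5 zmax 160.4
rack 2423 [647.2 129.5  13.9] enc [641.5 133.8] 154.3 [646.8 121.8] [228.6 250.7] 2.8 zmax 19.9
```

View pics/crop.png

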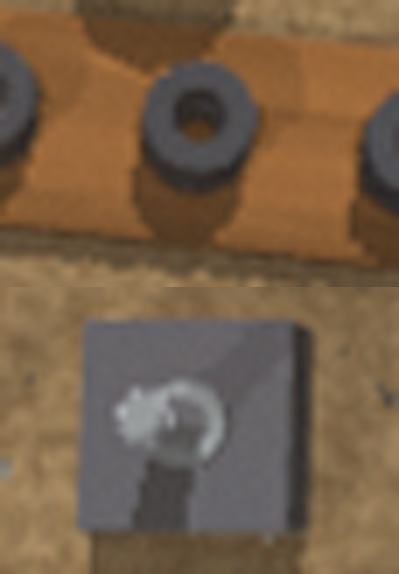

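Call:
servo_tool --steps '[[[0.008,0.037,0.008],[0,0,6],1],[[0.008,0.037,0.008],[0,0,6],1],[[0.008,0.037,0.008],[0,0,6],1],[[0.008,0.037,0.008],[0,0,6],1],[[0.008,0.037,0.008],[0,0,6],1],[[0.008,0.037,0.008],[0,0,6],1],[[0.008,0.037,0.008],[0,0,6],1],[[0.008,0.037,0.008],[0,0,6],1]]'

```text
t: 0.87
ee_pos: [346.8, -259.5, 287.0]
orientation: [2.489, 1.916, 0.0]
ft_force: [0.2, 0.6, 0.9]
width: 88.2
grasp_force: 0.0
```

Call:
servo_tool --steps '[[[0.008,0.037,0],[0,0,6],1],[[0.008,0.037,0],[0,0,6],1],[[0.008,0.037,0],[0,0,6],1],[[0.008,0.037,0],[0,0,6],1],[[0.008,0.037,0],[0,0,6],1],[[0.008,0.037,0],[0,0,6],1],[[0.008,0.037,0],[0,0,6],1],[[0.008,0.037,0],[0,0,6],1]]'

```text
t: 1.53
ee_pos: [410.8, 36.7, 286.9]
orientation: [1.493, 2.763, 0.0]
ft_force: [0.0, -1.0, 0.9]
width: 87.6
grasp_force: 0.0
```

Call:
servo_tool --steps '[[[0.008,0.037,-0.006],[0,0,6],1],[[0.008,0.037,-0.006],[0,0,6],1],[[0.008,0.037,-0.006],[0,0,6],1],[[0.008,0.037,-0.006],[0,0,6],1],[[0.008,0.037,-0.006],[0,0,6],1],[[0.008,0.037,-0.006],[0,0,6],1],[[0.008,0.037,-0.006],[0,0,6],1],[[0.008,0.037,-0.006],[0,0,6],1]]'

```text
t: 2.2
ee_pos: [474.8, 332.7, 238.2]
orientation: [-0.24, -3.132, 0.0]
ft_force: [0.0, -0.9, 0.7]
width: 88.0
grasp_force: 0.0
```

```bash
python3 - <<'E'
from h import *
o=sensors.get_obs(); print(o["ee_pos"],o["orientation"],o["qpos"])
w=grab("wrist"); cv2.imwrite("pics/w0.png",w["color"]); print(w["c"],proj(w,[[480,335,108],[480,335,44]]))
E
```

```text
[474.83695242 332.70374974 238.18483432] [-2.40037784e-01 -3.13226490e+00  3.66390717e-04] [ 5.90699570e-01  3.39593907e-01  1.71845916e+00 -1.06751361e-04
  1.08379680e+00 -8.27077900e-01]
[392.85443286 346.26873586 400.55181267] [[281.5971606  202.92918372]
 [281.20311653 184.74557439]]
```

View pics/w0.png

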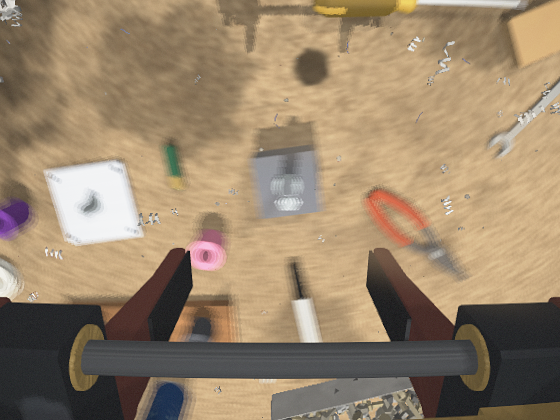

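Wrist view: the gauge is upright at (289,190), with its knob at (290,203), and the battery and pink sleeve are clear to the left. The picture is motion-blurred, so I'll take it again now the arm is still.

```bash
python3 - <<'E'
from h import *
w=grab("wrist"); o=sensors.get_obs(); print(o["ee_pos"])
P=cloud(w);print(w["f"])
Q=P[140:240,240:330].reshape(-1,3)
for a,b in((98,115),(60,95),(40,48)):
    q=Q[(Q[:,2]>a)&(Q[:,2]<b)]; r=cv2.minAreaRect(q[:,:2].astype(np.float32)); print(len(q),q.mean(0),r)
print(proj(w,[[480,335,108],[480,335,44]]))
cv2.imwrite("pics/w1.png",cv2.resize(w["color"][145:225,240:340],None,fx=7,fy=7,interpolation=cv2.INTER_CUBIC))
E
```

```text
[475.323902   335.05947942 237.36189101]
362.16682610716344
260 [479.16594333 336.62945439 106.31057829] ((480.2947082519531, 336.2821044921875), (15.492189407348633, 13.928216934204102), 81.0069580078125)
161 [475.43312291 337.23442414  78.64648372] ((477.04766845703125, 337.2271423339844), (16.007640838623047, 7.432553768157959), 78.07746124267578)
3339 [477.95003055 336.81637834  44.3923033 ] ((480.6167907714844, 336.45611572265625), (64.22171020507812, 64.5066146850586), 88.4858169555664)
[[274.37821472 202.55143184]
 [274.97640181 184.34074505]]
```

View pics/w1.png

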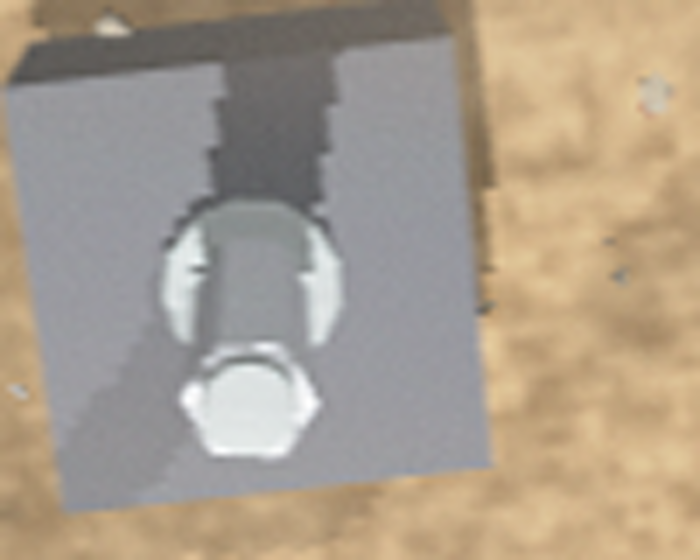

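The crop shows the hexagon's corners left and right at (180,400) and (320,402), with a flat at the bottom. The fingers therefore need about 29° of turn to close on flats.

Call:
servo_tool --steps '[[[0.0047,0.001,-0.022],[0,0,5.8],1],[[0,0,-0.022],[0,0,5.8],1],[[0,0,-0.022],[0,0,5.8],1],[[0,0,-0.022],[0,0,5.8],1],[[0,0,-0.022],[0,0,5.8],1],[[0,0,-0.022],[0,0,0],1],[[0,0,-0.022],[0,0,0],1],[[0,0,-0.022],[0,0,0],1]]'

```text
t: 2.97
ee_pos: [479.5, 330.9, 61.9]
orientation: [0.541, -3.095, 0.0]
ft_force: [-0.3, -0.4, 0.0]
width: 87.4
grasp_force: 0.0
```

Call:
servo_tool --steps '[[[0,0,0],[0,0,0],-1],[[0,0,0],[0,0,0],-1],[[0,0,0],[0,0,0],-1],[[0,0,0],[0,0,0],-1],[[0,0,0],[0,0,0],-1],[[0,0,0],[0,0,0],-1],[[0,0,0],[0,0,0],-1],[[0,0,0],[0,0,0],-1]]'

```text
t: 3.63
ee_pos: [479.8, 331.9, 63.2]
orientation: [-0.543, 3.094, 0.0]
ft_force: [0.2, -0.2, 0.7]
width: 37.8
grasp_force: 0.0
```

Call:
servo_tool --steps '[[[0,0.0038,0],[0,0,0],-1],[[0,0,0],[0,0,0],-1],[[0,0,0],[0,0,0],-1],[[0,0,0],[0,0,0],-1],[[0,0,0],[0,0,0],-1],[[0,0,0],[0,0,0],-1],[[0,0,0],[0,0,0],-1],[[0,0,0],[0,0,0],-1]]'

```text
t: 4.3
ee_pos: [479.7, 335.5, 62.7]
orientation: [-0.543, 3.094, 0.0]
ft_force: [-0.0, 1.2, -0.4]
width: 13.7
grasp_force: 30.0
```

Call:
servo_tool --steps '[[[0,0,0.01],[0,0,0],-1],[[0,0,0.03],[0,0,0],-1],[[0,0,0.035],[0,0,0],-1],[[0.029,-0.023,0],[0,0,-5.6],-1],[[0.029,-0.023,0],[0,0,-5.6],-1],[[0.029,-0.023,0],[0,0,-5.6],-1],[[0.029,-0.023,0],[0,0,-5.6],-1],[[0.029,-0.023,0],[0,0,-5.6],-1]]'

```text
t: 4.97
ee_pos: [625.7, 219.2, 138.6]
orientation: [0.228, 3.133, -0.0]
ft_force: [1.1, 0.0, -1.9]
width: 13.7
grasp_force: 30.0
```

Call:
servo_tool --steps '[[[0.015,-0.012,0],[0,0,0],-1],[[0.0143,-0.0105,0],[0,0,0],-1],[[0,0,0],[0,0,0],-1],[[0,0,0],[0,0,0],-1],[[0,0,0],[0,0,0],-1],[[0,0,0],[0,0,0],-1],[[0,0,0],[0,0,0],-1],[[0,0,0],[0,0,0],-1]]'

```text
t: 5.63
ee_pos: [653.3, 198.8, 137.8]
orientation: [-0.22, -3.134, 0.0]
ft_force: [-0.4, 0.6, 0.1]
width: 14.1
grasp_force: 30.0
```

```bash
python3 - <<'E'
from h import *
w=grab("wrist"); o=sensors.get_obs(); print(o["ee_pos"],o["orientation"])
P=cloud(w)
for b in((654,198),(645,129.5),(635,60.5)):
    u,v=proj(w,[*b,46])[0].astype(int); print(u,v)
    m=(abs(P[...,2]-46)<5)&(np.hypot(P[...,0]-b[0],P[...,1]-b[1])<26); q=P[m]
    if len(q)>20: print(len(q),q.mean(0),cv2.minEnclosingCircle(q[:,:2].astype(np.float32)))
cv2.imwrite("pics/w2.png",w["color"])
E
```

```text
[653.44274732 198.72919036 137.81880437] [-2.19782165e-01 -3.13378779e+00  4.66953634e-05]
276 212
1133 [651.64935731 199.89150443  45.78487662] ((655.591064453125, 199.34828186035156), 17.988189697265625)
183 213
1443 [645.69949361 131.32264119  45.79706162] ((646.654052734375, 130.77163696289062), 18.37006378173828)
93 212
1420 [635.662382    62.52777746  45.62615282] ((636.1846923828125, 61.38381576538086), 18.370548248291016)
```

View pics/w2.png

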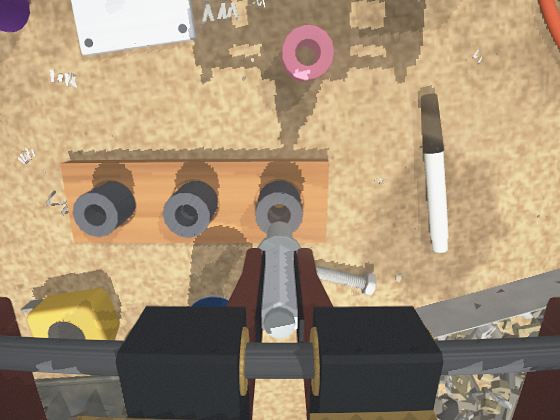

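The wrist view shows the pin foot at (279,240), just above the right-hand bush's bore at (279,214). The other bushes are at (187,214) and (97,214), and the bolt and tape measure are clear.

Call:
servo_tool --steps '[[[0.0007,0.0003,-0.012],[0,0,0],-1],[[0,0,-0.012],[0,0,0],-1],[[0,0,-0.009],[0,0,0],-1],[[0,0,-0.003],[0,0,0],-1],[[0,0,-0.001],[0,0,0],-1],[[0,0,-0.001],[0,0,0],-1],[[0,0,-0.001],[0,0,0],-1],[[0,0,-0.001],[0,0,0],-1]]'

```text
t: 6.35
ee_pos: [655.0, 198.4, 98.0]
orientation: [0.221, 3.133, 0.0]
ft_force: [0.2, -0.0, -0.5]
width: 13.7
grasp_force: 30.0
```

Call:
servo_tool --steps '[[[0,0,-0.001],[0,0,0],-1],[[0,0,-0.001],[0,0,0],-1],[[0,0,-0.0005],[0,0,0],-1],[[0,0,-0.0005],[0,0,0],-1],[[0,0,0],[0,0,0],-1],[[0,0,0],[0,0,0],-1],[[0,0,0],[0,0,0],-1],[[0,0,0],[0,0,0],-1]]'

```text
t: 7.02
ee_pos: [654.7, 198.3, 94.7]
orientation: [0.221, 3.134, 0.0]
ft_force: [0.1, -0.0, -1.5]
width: 13.7
grasp_force: 30.0
```

Call:
servo_tool --steps '[[[0,0,-0.003],[0,0,0],-1],[[0,0,-0.003],[0,0,0],-1],[[0,0,-0.003],[0,0,0],-1],[[0,0,-0.001],[0,0,0],-1],[[0,0,-0.001],[0,0,0],-1],[[0,0,-0.001],[0,0,0],-1],[[0,0,-0.0008],[0,0,0],-1],[[0,0,0],[0,0,0],-1]]'

```text
t: 7.68
ee_pos: [654.8, 198.4, 82.2]
orientation: [0.221, 3.134, 0.0]
ft_force: [-0.4, -0.2, 2.0]
width: 14.1
grasp_force: 30.0
```

Call:
servo_tool --steps '[[[0,0,-0.0005],[0,0,0],-1],[[0,0,-0.0005],[0,0,0],-1],[[0,0,-0.0005],[0,0,0],-1],[[0,0,0],[0,0,0],-1],[[0,0,0],[0,0,0],-1],[[0,0,0],[0,0,0],-1],[[0,0,0],[0,0,0],-1],[[0,0,0],[0,0,0],-1]]'

```text
t: 8.35
ee_pos: [655.1, 198.5, 81.8]
orientation: [0.221, 3.133, 0.001]
ft_force: [-2.8, -0.0, 8.8]
width: 13.5
grasp_force: 30.0
```

Bush at y=198 stops about 17 mm down, so it is faulty. Next, the middle one.

Call:
servo_tool --steps '[[[0,0,0.01],[0,0,0],-1],[[0,0,0.018],[0,0,0],-1],[[-0.003,-0.022,0],[0,0,0],-1],[[-0.0035,-0.0265,0],[0,0,0],-1],[[-0.0027,-0.02,0],[0,0,0],-1],[[0,0,0],[0,0,0],-1],[[0,0,0],[0,0,0],-1],[[0,0,0],[0,0,0],-1]]'

```text
t: 9.02
ee_pos: [645.8, 130.2, 108.7]
orientation: [0.222, 3.133, 0.001]
ft_force: [0.2, -0.0, -1.6]
width: 14.2
grasp_force: 30.0
```

Call:
servo_tool --steps '[[[0,0,-0.004],[0,0,0],-1],[[0,0,-0.004],[0,0,0],-1],[[0,0,-0.002],[0,0,0],-1],[[0,0,-0.001],[0,0,0],-1],[[0,0,-0.001],[0,0,0],-1],[[0,0,-0.001],[0,0,0],-1],[[0,0,-0.001],[0,0,0],-1],[[0,0,0],[0,0,0],-1]]'

```text
t: 9.68
ee_pos: [645.4, 129.8, 94.2]
orientation: [-0.221, -3.134, 0.0]
ft_force: [-0.2, -0.8, -0.5]
width: 13.8
grasp_force: 30.0
```

Call:
servo_tool --steps '[[[0,0,-0.003],[0,0,0],-1],[[0,0,-0.003],[0,0,0],-1],[[0,0,-0.003],[0,0,0],-1],[[0,0,-0.001],[0,0,0],-1],[[0,0,-0.001],[0,0,0],-1],[[0,0,-0.001],[0,0,0],-1],[[0,0,-0.001],[0,0,0],-1],[[0,0,-0.001],[0,0,0],-1]]'

```text
t: 10.35
ee_pos: [645.9, 129.9, 81.7]
orientation: [0.221, 3.133, 0.0]
ft_force: [-3.6, -2.1, 14.5]
width: 13.8
grasp_force: 30.0
```

The middle one stops at the same depth, so it is faulty too. Next, the third.

Call:
servo_tool --steps '[[[0,0,0.01],[0,0,0],-1],[[0,0,0.018],[0,0,0],-1],[[-0.0035,-0.022,0],[0,0,0],-1],[[-0.0036,-0.0272,0],[0,0,0],-1],[[-0.003,-0.02,0],[0,0,0],-1],[[0,0,0],[0,0,0],-1],[[0,0,0],[0,0,0],-1],[[0,0,0],[0,0,0],-1]]'

```text
t: 11.02
ee_pos: [635.7, 61.0, 108.7]
orientation: [0.222, 3.133, 0.001]
ft_force: [0.1, 0.2, -1.8]
width: 14.0
grasp_force: 30.0
```

Call:
servo_tool --steps '[[[0,0,-0.004],[0,0,0],-1],[[0,0,-0.004],[0,0,0],-1],[[0,0,-0.002],[0,0,0],-1],[[0,0,-0.001],[0,0,0],-1],[[0,0,-0.001],[0,0,0],-1],[[0,0,-0.001],[0,0,0],-1],[[0,0,-0.001],[0,0,0],-1],[[0,0,0],[0,0,0],-1]]'

```text
t: 11.68
ee_pos: [635.3, 60.7, 94.2]
orientation: [-0.221, -3.134, 0.0]
ft_force: [-0.3, 0.5, -1.1]
width: 13.5
grasp_force: 30.0
```

Call:
servo_tool --steps '[[[0,0,-0.003],[0,0,0],-1],[[0,0,-0.003],[0,0,0],-1],[[0,0,-0.003],[0,0,0],-1],[[0,0,-0.001],[0,0,0],-1],[[0,0,-0.001],[0,0,0],-1],[[0,0,-0.001],[0,0,0],-1],[[0,0,-0.001],[0,0,0],-1],[[0,0,-0.0005],[0,0,0],-1]]'

```text
t: 12.35
ee_pos: [635.3, 60.6, 80.8]
orientation: [-0.221, -3.134, -0.0]
ft_force: [0.0, 0.3, -1.0]
width: 13.8
grasp_force: 30.0
```

Call:
servo_tool --steps '[[[0,0,-0.003],[0,0,0],-1],[[0,0,-0.003],[0,0,0],-1],[[0,0,-0.003],[0,0,0],-1],[[0,0,-0.003],[0,0,0],-1],[[0,0,-0.002],[0,0,0],-1],[[0,0,-0.001],[0,0,0],-1],[[0,0,-0.001],[0,0,0],-1],[[0,0,-0.0005],[0,0,0],-1]]'

```text
t: 13.02
ee_pos: [635.4, 60.6, 64.3]
orientation: [-0.221, -3.134, 0.0]
ft_force: [-0.9, -0.1, 1.1]
width: 14.0
grasp_force: 30.0
```

Call:
servo_tool --steps '[[[0,0,-0.0005],[0,0,0],-1],[[0,0,-0.0005],[0,0,0],-1],[[0,0,0],[0,0,0],-1],[[0,0,0],[0,0,0],-1],[[0,0,0],[0,0,0],-1],[[0,0,0],[0,0,0],-1],[[0,0,0],[0,0,0],-1],[[0,0,0],[0,0,0],-1]]'

```text
t: 13.68
ee_pos: [635.6, 60.7, 64.1]
orientation: [0.221, 3.133, 0.0]
ft_force: [-1.5, -0.4, 5.3]
width: 13.7
grasp_force: 30.0
```

The gauge is home in bush 3 (y=60), so that is the good one. Now the gauge goes back to its stand.

Call:
servo_tool --steps '[[[0,0,0.01],[0,0,0],-1],[[0,0,0.02],[0,0,0],-1],[[0,0,0.022],[0,0,0],-1],[[-0.01,0.0175,0.002],[0,0,0],-1],[[-0.0195,0.0343,0],[0,0,0],-1],[[-0.0195,0.0343,0],[0,0,0],-1],[[-0.0195,0.0343,0],[0,0,0],-1],[[-0.0195,0.0343,0],[0,0,0],-1]]'

```text
t: 14.35
ee_pos: [546.6, 216.5, 118.0]
orientation: [0.223, 3.133, 0.001]
ft_force: [0.7, -0.5, -0.1]
width: 13.9
grasp_force: 30.0
```

Call:
servo_tool --steps '[[[-0.0195,0.0343,0],[0,0,0],-1],[[-0.0195,0.0343,0],[0,0,0],-1],[[-0.0195,0.0343,0],[0,0,0],-1],[[-0.0092,0.0173,0],[0,0,0],-1],[[0,0,0],[0,0,0],-1],[[0,0,0],[0,0,0],-1],[[0,0,-0.01],[0,0,0],-1],[[0,0,-0.005],[0,0,0],-1]]'

```text
t: 15.02
ee_pos: [480.1, 334.3, 101.6]
orientation: [-0.223, -3.134, 0.0]
ft_force: [0.2, -1.1, -1.7]
width: 14.1
grasp_force: 30.0
```

Call:
servo_tool --steps '[[[0,0,-0.002],[0,0,0],-1],[[0,0,-0.002],[0,0,0],-1],[[0,0,-0.002],[0,0,0],-1],[[0,0,-0.003],[0,0,0],-1],[[0,0,-0.003],[0,0,0],-1],[[0,0,-0.003],[0,0,0],-1],[[0,0,-0.002],[0,0,0],-1],[[0,0,0],[0,0,0],-1]]'

```text
t: 15.68
ee_pos: [479.4, 335.4, 84.9]
orientation: [-0.221, -3.133, 0.001]
ft_force: [0.4, -0.3, -1.4]
width: 14.0
grasp_force: 30.0
```

Call:
servo_tool --steps '[[[0,0,-0.005],[0,0,0],-1],[[0,0,-0.005],[0,0,0],-1],[[0,0,-0.005],[0,0,0],-1],[[0,0,-0.004],[0,0,0],-1],[[0,0,-0.002],[0,0,0],-1],[[0,0,-0.001],[0,0,0],-1],[[0,0,-0.001],[0,0,0],-1],[[0,0,-0.0005],[0,0,0],-1]]'

```text
t: 16.35
ee_pos: [479.5, 335.5, 62.6]
orientation: [-0.221, -3.133, 0.001]
ft_force: [-3.2, -2.8, 11.9]
width: 13.7
grasp_force: 30.0
```

Call:
servo_tool --steps '[[[0,0,-0.0003],[0,0,0],-1],[[0,0,0],[0,0,0],-1],[[0,0,0],[0,0,0],0.2],[[0,0,0],[0,0,0],0.2],[[0,0,0],[0,0,0],0.2],[[0,0,0],[0,0,0],0.2],[[0,0,0],[0,0,0],0.2],[[0,0,0],[0,0,0],0.2]]'

```text
t: 17.02
ee_pos: [479.6, 335.5, 61.5]
orientation: [-0.221, -3.134, 0.0]
ft_force: [0.4, -0.5, 0.9]
width: 50.1
grasp_force: 0.0
```

Call:
servo_tool --steps '[[[0,0,0.02],[0,0,0],0.2],[[0,0,0.03],[0,0,0],0.2],[[0,0,0.0284],[0,0,0],0.2],[[0.0098,-0.0172,0],[0,0,0],0.2],[[0.0195,-0.0344,0],[0,0,0],0.2],[[0.0195,-0.0344,0],[0,0,0],0.2],[[0.0195,-0.0344,0],[0,0,0],0.2],[[0.0195,-0.0344,0],[0,0,0],0.2]]'

```text
t: 17.68
ee_pos: [568.0, 179.3, 140.1]
orientation: [0.22, 3.134, 0.0]
ft_force: [0.7, 1.4, -0.2]
width: 53.1
grasp_force: 0.0
```

Call:
servo_tool --steps '[[[0.0195,-0.0344,0],[0,0,0],0.2],[[0.0195,-0.0344,0],[0,0,0],0.2],[[0.0195,-0.0344,0],[0,0,0],0.2],[[0.0095,-0.0169,0],[0,0,0],0.2],[[0,0,0],[0,0,0],0.2],[[0,0,-0.02],[0,0,0],0.2],[[0,0,-0.02],[0,0,0],0.2],[[0,0,-0.02],[0,0,0],0.2]]'

```text
t: 18.35
ee_pos: [635.2, 61.3, 79.5]
orientation: [0.222, 3.133, 0.0]
ft_force: [-0.1, 0.3, 1.0]
width: 52.6
grasp_force: 0.0
```

```bash
python3 - <<'E'
from h import *
d=grab("top"); w=grab("wrist"); P=cloud(d)
Q=P[250:296,172:218]; q=Q[(Q[...,2]>95)&(Q[...,2]<125)]; print("gauge",q.mean(0)); q=Q[(Q[...,2]>38)&(Q[...,2]<46)]; print(len(q))
im=np.vstack([cv2.resize(w["color"],None,fx=.7,fy=.7),cv2.resize(d["color"][150:310,160:360],(392,290))]); cv2.imwrite("pics/chk.png",im); print(im.shape)
E
```

```text
gauge [478.82482839 334.71365505 105.74704709]
684
(584, 392, 3)
```

View pics/chk.png

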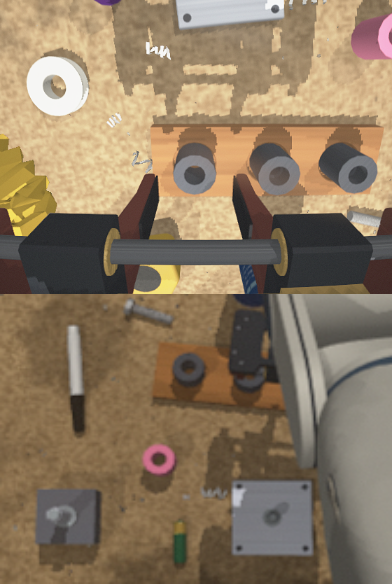

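The check picture shows the gauge standing in its stand at (65,517) in the lower half. In the upper half the fingers straddle the good bush at (195,172).

Call:
servo_tool --steps '[[[0,0,-0.02],[0,0,0],0.2],[[0,0,-0.02],[0,0,0],0.2],[[0,0,-0.014],[0,0,0],0.2],[[0,0,-0.005],[0,0,0],0.2],[[0,0,-0.001],[0,0,0],0.2],[[0,0,0],[0,0,0],-1],[[0,0,0],[0,0,0],-1],[[0,0,0],[0,0,0],-1]]'

```text
t: 19.12
ee_pos: [636.3, 60.7, 21.2]
orientation: [0.221, 3.132, 0.0]
ft_force: [0.0, -3.8, 1.8]
width: 36.2
grasp_force: 1.9
```

Call:
servo_tool --steps '[[[0,0,0],[0,0,0],-1],[[0,0,0],[0,0,0],-1],[[0,0,0],[0,0,0],-1],[[0,0,0],[0,0,0],-1],[[0,0,0],[0,0,0],-1],[[0,0,0],[0,0,0],-1],[[0,0,0],[0,0,0],-1],[[0,0,0],[0,0,0],-1]]'

```text
t: 19.78
ee_pos: [636.6, 60.5, 21.0]
orientation: [0.222, 3.132, 0.0]
ft_force: [1.5, -0.9, 6.5]
width: 34.7
grasp_force: 30.0
```

Call:
servo_tool --steps '[[[0,0,0.005],[0,0,0],-1],[[0,0,0.015],[0,0,0],-1],[[0,0,0.02],[0,0,0],-1],[[0,0,0.015],[0,0,0],-1],[[-0.02,0.006,0],[0,0,0],-1],[[-0.035,0.0107,0],[0,0,0],-1],[[-0.035,0.0107,0],[0,0,0],-1],[[-0.035,0.0107,0],[0,0,0],-1]]'

```text
t: 20.45
ee_pos: [508.3, 98.9, 75.5]
orientation: [-0.223, -3.133, -0.0]
ft_force: [0.2, 2.3, -2.7]
width: 34.4
grasp_force: 30.0
```

Call:
servo_tool --steps '[[[-0.025,0.0075,0],[0,0,0],-1],[[-0.0125,0.0038,0],[0,0,0],-1],[[0,0,0],[0,0,0],-1],[[0,0,0],[0,0,0],-1],[[0,0,0],[0,0,0],-1],[[0,0,0],[0,0,0],-1],[[0,0,0],[0,0,0],-1],[[0,0,0],[0,0,0],-1]]'

```text
t: 21.12
ee_pos: [473.8, 109.8, 74.9]
orientation: [0.222, 3.133, 0.0]
ft_force: [-0.4, -0.5, -1.3]
width: 34.4
grasp_force: 30.0
```

```bash
python3 - <<'E'
from h import *
w=grab("wrist"); P=cloud(w); o=sensors.get_obs(); e=o["ee_pos"]; print(e,o["width"])
# bush top ring: points above TCP+20
m=(np.hypot(P[...,0]-e[0],P[...,1]-e[1])<30)
for a,b in((85,110),(60,84)):
    q=P[m&(P[...,2]>a)&(P[...,2]<b)]; print(len(q), q.mean(0) if len(q) else "", np.percentile(q[:,2],[5,50,95]) if len(q) else "")
# plate
p=P[(abs(P[...,2]-8)<3)&(np.abs(P[...,0]-473)<60)&(np.abs(P[...,1]-110)<60)]; print(len(p),cv2.minAreaRect(p[:,:2].astype(np.float32)))
cv2.imwrite("pics/w3.png",w["color"])
E
```

```text
[473.49567822 109.80169959  74.85775089] 34.26034916446105
6563 [469.20130207 111.4018043   97.91270873] [ 87.30871365  99.37841187 106.2277377 ]
1730 [464.19141683 112.2359858   75.73449669] [64.7259944  76.93220823 83.28084447]
11464 ((474.2579040527344, 118.13121032714844), (105.09781646728516, 89.83721160888672), 88.26373291015625)
```

View pics/w3.png

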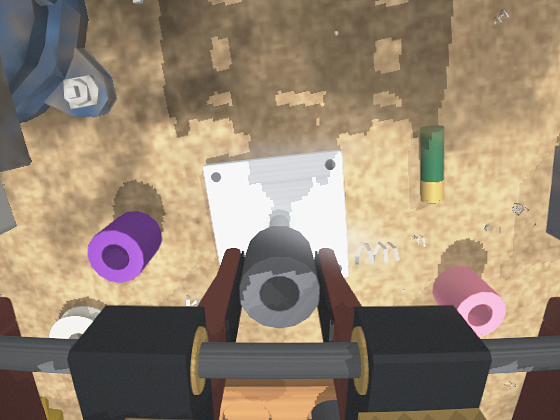

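The bush is held upright with its top ring around (280,292). Next I check its centre against the TCP.

```bash
python3 - <<'E'
from h import *
w=grab("wrist"); P=cloud(w); e=sensors.get_obs()["ee_pos"]; print(e)
print(onplane(w,[[280,292]],100))
q=P[230:335,235:325].reshape(-1,3); 
z=q[(q[:,2]>90)&(q[:,2]<112)]; print(np.histogram(z[:,2],bins=22,range=(90,112))[0])
t=z[(abs(z[:,2]-np.median(z[z[:,2]>96][:,2]))<2.5)]; print(t.mean(0),cv2.minAreaRect(t[:,:2].astype(np.float32)))
E
```

```text
[473.27744299 109.8436262   74.84204434]
[[471.85654933 111.42990983 100.        ]]
[ 117  129  147  119  131  136  171  119  591 2130  972   51   25   36
   39   30   38   28   36   33   34   33]
[471.47759522 111.06868082  99.57481266] ((472.3443908691406, 110.0805435180664), (38.025054931640625, 36.06606674194336), 75.93121337890625)
```

Call:
servo_tool --steps '[[[0.001,0,-0.01],[0,0,0],-1],[[0,0,-0.01],[0,0,0],-1],[[0,0,-0.004],[0,0,0],-1],[[0,0,-0.002],[0,0,0],-1],[[0,0,-0.002],[0,0,0],-1],[[0,0,-0.001],[0,0,0],-1],[[0,0,-0.001],[0,0,0],-1],[[0,0,-0.001],[0,0,0],-1]]'

```text
t: 21.88
ee_pos: [474.1, 110.1, 44.0]
orientation: [0.221, 3.133, 0.0]
ft_force: [0.4, 0.8, -3.1]
width: 34.4
grasp_force: 30.0
```

Call:
servo_tool --steps '[[[0,0,-0.001],[0,0,0],-1],[[0,0,-0.001],[0,0,0],-1],[[0,0,-0.001],[0,0,0],-1],[[0,0,-0.001],[0,0,0],-1],[[0,0,0],[0,0,0],-1],[[0,0,0],[0,0,0],-1],[[0,0,0],[0,0,0],-1],[[0,0,0],[0,0,0],-1]]'

```text
t: 22.55
ee_pos: [474.0, 110.0, 40.0]
orientation: [0.221, 3.134, 0.0]
ft_force: [0.1, 0.8, -2.3]
width: 34.1
grasp_force: 30.0
```

Call:
servo_tool --steps '[[[0,0,-0.002],[0,0,0],-1],[[0,0,-0.002],[0,0,0],-1],[[0,0,-0.003],[0,0,0],-1],[[0,0,-0.003],[0,0,0],-1],[[0,0,-0.003],[0,0,0],-1],[[0,0,-0.002],[0,0,0],-1],[[0,0,-0.001],[0,0,0],-1],[[0,0,0],[0,0,0],-1]]'

```text
t: 23.22
ee_pos: [473.8, 110.0, 23.6]
orientation: [-0.221, -3.133, 0.0]
ft_force: [-0.3, 0.2, -3.0]
width: 34.6
grasp_force: 30.0
```

Call:
servo_tool --steps '[[[0,0,-0.0005],[0,0,0],-1],[[0,0,-0.0005],[0,0,0],-1],[[0,0,-0.0005],[0,0,0],-1],[[0,0,-0.0005],[0,0,0],-1],[[0,0,0],[0,0,0],-1],[[0,0,0],[0,0,0],-1],[[0,0,0],[0,0,0],-1],[[0,0,0],[0,0,0],-1]]'

```text
t: 23.88
ee_pos: [474.0, 110.0, 22.0]
orientation: [0.221, 3.134, 0.0]
ft_force: [0.6, 0.1, -2.1]
width: 34.3
grasp_force: 30.0
```

Call:
servo_tool --steps '[[[0,0,-0.0005],[0,0,0],-1],[[0,0,-0.0005],[0,0,0],-1],[[0,0,-0.0005],[0,0,0],-1],[[0,0,0],[0,0,0],-1],[[0,0,0],[0,0,0],-1],[[0,0,0],[0,0,0],-1],[[0,0,0],[0,0,0],-1],[[0,0,0],[0,0,0],-1]]'

```text
t: 24.55
ee_pos: [474.1, 110.1, 20.9]
orientation: [0.221, 3.133, 0.0]
ft_force: [-1.9, -0.7, 4.9]
width: 34.4
grasp_force: 30.0
```

Contact with the plate at about 5 N. I release and withdraw.

Call:
servo_tool --steps '[[[0,0,0],[0,0,0],0.3],[[0,0,0],[0,0,0],0.3],[[0,0,0],[0,0,0],0.3],[[0,0,0],[0,0,0],0.3],[[0,0,0],[0,0,0],0.3],[[0,0,0.01],[0,0,0],0.3],[[0,0,0.03],[0,0,0],0.3],[[0,0,0.04],[0,0,0],0.3]]'

```text
t: 25.22
ee_pos: [471.8, 109.6, 99.7]
orientation: [-0.221, -3.128, 0.003]
ft_force: [1.3, -0.6, -0.2]
width: 56.9
grasp_force: 0.0
```

Call:
servo_tool --steps '[[[0,0,0.04],[0,0,0],0.3],[[0,0,0.04],[0,0,0],0.3],[[0,0,0.04],[0,0,0],0.3],[[0,-0.035,0.01],[0,0,0],0.3],[[0,-0.035,0],[0,0,0],0.3],[[0,-0.035,0],[0,0,0],0.3],[[0,-0.035,0],[0,0,0],0.3],[[0,-0.035,0],[0,0,0],0.3]]'

```text
t: 25.88
ee_pos: [473.5, -66.4, 231.5]
orientation: [0.22, 3.133, -0.0]
ft_force: [0.4, -0.7, -0.2]
width: 56.7
grasp_force: 0.0
```

Call:
servo_tool --steps '[[[0,-0.035,0],[0,0,0],0.3],[[0,-0.035,0],[0,0,0],0.3],[[0,-0.035,0],[0,0,0],0.3],[[0,-0.02,0],[0,0,0],0.3],[[0,0,0],[0,0,0],0.3],[[0,0,0],[0,0,0],0.3],[[0,0,0],[0,0,0],0.3],[[0,0,0],[0,0,0],0.3]]'

```text
t: 26.55
ee_pos: [473.8, -188.8, 230.6]
orientation: [-0.22, -3.134, -0.0]
ft_force: [-0.6, 1.3, -0.3]
width: 57.1
grasp_force: 0.0
```

```bash
python3 - <<'E'
from h import *
d=grab("top"); P=cloud(d)
for n,b,z in(("b1",(654,198),46),("b2",(645,129.7),46),("bs",(473,110),46),("g",(480,335),106)):
    q=P[(abs(P[...,2]-z)<5)&(np.hypot(P[...,0]-b[0],P[...,1]-b[1])<30)]; print(n,len(q),q.mean(0),np.median(q[:,2]))
cv2.imwrite("pics/end.png",d["color"])
E
```

```text
b1 170 [654.1508851  197.85325156  45.58980183] 45.67171443012546
b2 164 [645.02436543 129.56058948  45.60913101] 45.6032910842402
bs 172 [472.03441078 110.35115989  45.77968309] 45.72067580884362
g 47 [479.08654172 334.89236721 106.5611344 ] 106.7595181369179
```

View pics/end.png

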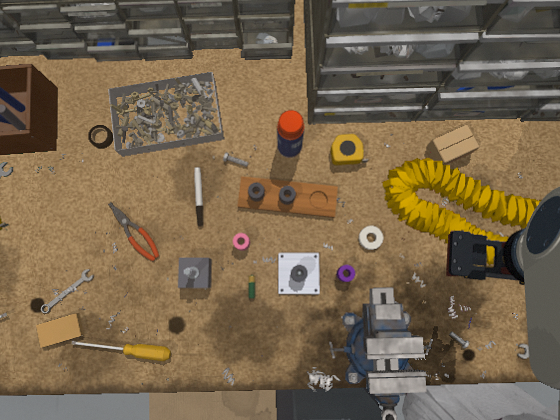

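The final view shows the good bush on the spindle at (299,273) and the two faulty ones in their pockets at (257,191) and (287,195). The gauge is in its stand at (195,272) and the bystanders have not moved.

```bash
python3 -c "
from workcell import close_job
print(close_job())"
```

```text
the job is handed in; nothing more can be done
None
```

The job is handed in: the bush that passed the gauge (y ≈ 60 mm in the rack) is home on the spindle, the gauge is back home in its stand, and the two faulty bushes are in their pockets; the verdict was not shown.

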